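Size a tap cartridge on the slot gauge

TASK

Take the grey tap cartridge out of the orange collar and find its size on the blue gauge: beginning at the narrowest slot, by the red end, step the tongue along from slot to slot, pressing gently, until the first one accepts it, and leave the cartridge standing there, fully home with its flange flat on the gauge. Do not let it down into a wider slot than that, and leave the two spare cartridges in the clear tray and everything else alone.

Things in the scene. Friction and masses are not known exactly. Their poses are not given: they have to be found in the camera images.
- gauge: blue fixed gauge, 206 x 60 x 34 mm, cracks above 40 N. Origin: centre of underside; z up; x runs along the five slots from the narrow end (red end cap, -x) to the wide end. Slots go straight through, 36 mm apart, the third at x = 0; 26 mm long along y; mouths chamfered 2 mm. Too thick a tongue stops within 2 mm of the top; fully home, the flange rests on the top
- slot0 (a point): centre of the mouth of the 6 mm wide slot, on the gauge's top face (34 mm above the shelf), narrowest, next to the red cap
- slot1 (a point): centre of the mouth of the 9 mm wide slot, on the gauge's top face (34 mm above the shelf), second
- slot2 (a point): centre of the mouth of the 12 mm wide slot, on the gauge's top face (34 mm above the shelf), third, at the middle
- slot3 (a point): centre of the mouth of the 15 mm wide slot, on the gauge's top face (34 mm above the shelf), fourth
- slot4 (a point): centre of the mouth of the 18 mm wide slot, on the gauge's top face (34 mm above the shelf), widest
- cart_p: one of three look-alike grey tap cartridges, 70 g; tongue 7.5, 10.5 or 13.5 mm thick, drawn anew: the name does not tell which. Origin: centre of flange underside, z up. Tongue: 26 mm down from origin, thickness along x, 22 mm wide along y. Flange 36 mm across, z 0-5. Grip body 24 x 24 mm, z 5-39, brass spindle to z 51. Hangs by its flange at any yaw, 2 mm side play; same when turned half round
- cart_q: one of three look-alike grey tap cartridges, 70 g; tongue 7.5, 10.5 or 13.5 mm thick, drawn anew: the name does not tell which. Origin: centre of flange underside, z up. Tongue: 26 mm down from origin, thickness along x, 22 mm wide along y. Flange 36 mm across, z 0-5. Grip body 24 x 24 mm, z 5-39, brass spindle to z 51. Hangs by its flange at any yaw, 2 mm side play; same when turned half round
- cart_r: one of three look-alike grey tap cartridges, 70 g; tongue 7.5, 10.5 or 13.5 mm thick, drawn anew: the name does not tell which. Origin: centre of flange underside, z up. Tongue: 26 mm down from origin, thickness along x, 22 mm wide along y. Flange 36 mm across, z 0-5. Grip body 24 x 24 mm, z 5-39, brass spindle to z 51. Hangs by its flange at any yaw, 2 mm side play; same when turned half round
- cart_p_tip (a point): centre of the square end of the tongue of cart_p, 26 mm below that cartridge's origin
- cart_q_tip (a point): centre of the square end of the tongue of cart_q, 26 mm below that cartridge's origin
- cart_r_tip (a point): centre of the square end of the tongue of cart_r, 26 mm below that cartridge's origin
- collar_top (a point): centre of the top of the fixed orange collar, a tube 42 mm outside, 30 mm inside, 32 mm tall, in which the cartridge to be sized hangs
- rack: fixed clear acrylic tray block, 60 x 140 x 32 mm, origin at the centre of its underside, long along its y, with two 30 mm holes; the two spare cartridges hang in it
- rack_a (a point): centre of the top of one hole of the clear tray, 32 mm above the shelf
- rack_b (a point): centre of the top of the other hole of the clear tray, 32 mm above the shelf
- elbow: loose bystander, leave it where it is: white PVC pipe elbow, arms 56 mm long, 36 mm across, origin under its corner
- shower_head: loose bystander, leave it where it is: chrome shower head lying face down, 90 mm across, 81 mm tall, origin at the centre of its underside
- wrench: loose bystander, leave it where it is: steel wrench, 180 mm long, lying flat, origin beneath its middle
- tape: loose bystander, leave it where it is: roll of white sealing tape, 64 mm across, 14 mm tall, origin at the centre of its underside
- cleaner: loose bystander, leave it where it is: yellow bottle, 60 mm across, 170 mm tall, origin at the centre of its underside
- cup: loose bystander, leave it where it is: blue toothbrush cup, 72 mm across, 95 mm tall, origin at the centre of its underside

How it is judged (in metres and radians):
On the way, in this order (a step that is already met when the one before it is completed fails the run):
1. the cartridge is lifted clear of the collar (height (world z) of any of cart_p, cart_q, cart_r above 0.062 m), for 0.05 s.
2. its tongue is tried against the narrowest slot, by the red end: it touches the gauge within 10 mm of that slot's centre (((horizontal distance between cart_p_tip and slot0 below 0.01 m and contact force between cart_p and gauge above 0.5 N) or (horizontal distance between cart_q_tip and slot0 below 0.01 m and contact force between cart_q and gauge above 0.5 N) or (horizontal distance between cart_r_tip and slot0 below 0.01 m and contact force between cart_r and gauge above 0.5 N))), for 0.05 s.
3. then against the second slot, within 10 mm of its centre (((horizontal distance between cart_p_tip and slot1 below 0.01 m and contact force between cart_p and gauge above 0.5 N) or (horizontal distance between cart_q_tip and slot1 below 0.01 m and contact force between cart_q and gauge above 0.5 N) or (horizontal distance between cart_r_tip and slot1 below 0.01 m and contact force between cart_r and gauge above 0.5 N))), for 0.05 s.
At the end, for the whole second after the job is handed in: The collar's cartridge rests in the narrowest slot that accepts it: within 5 mm of its centre, upright within 0.06 rad, flange on the top face (2.5 mm above to 3 mm below); the other two hang in the clear tray, within 12 mm of a hole's centre (((horizontal distance between cart_p and slot1 below 0.005 m and z of cart_p in the frame of gauge between 0.031 and 0.0365 m and angle between cart_p's own z axis and vertical below 0.06 rad and linear speed of cart_p below 0.02 m/s and (horizontal distance between cart_q and rack_a below 0.012 m or horizontal distance between cart_q and rack_b below 0.012 m) and height (world z) of cart_q between 0.026 and 0.04 m and (horizontal distance between cart_r and rack_a below 0.012 m or horizontal distance between cart_r and rack_b below 0.012 m) and height (world z) of cart_r between 0.026 and 0.04 m) or (horizontal distance between cart_q and slot2 below 0.005 m and z of cart_q in the frame of gauge between 0.031 and 0.0365 m and angle between cart_q's own z axis and vertical below 0.06 rad and linear speed of cart_q below 0.02 m/s and (horizontal distance between cart_p and rack_a below 0.012 m or horizontal distance between cart_p and rack_b below 0.012 m) and height (world z) of cart_p between 0.026 and 0.04 m and (horizontal distance between cart_r and rack_a below 0.012 m or horizontal distance between cart_r and rack_b below 0.012 m) and height (world z) of cart_r between 0.026 and 0.04 m) or (horizontal distance between cart_r and slot3 below 0.005 m and z of cart_r in the frame of gauge between 0.031 and 0.0365 m and angle between cart_r's own z axis and vertical below 0.06 rad and linear speed of cart_r below 0.02 m/s and (horizontal distance between cart_p and rack_a below 0.012 m or horizontal distance between cart_p and rack_b below 0.012 m) and height (world z) of cart_p between 0.026 and 0.04 m and (horizontal distance between cart_q and rack_a below 0.012 m or horizontal distance between cart_q and rack_b below 0.012 m) and height (world z) of cart_q between 0.026 and 0.04 m))); the robot touches nothing.
It fails at once if the tongue goes more than 8 mm down into a slot wider than the first that accepts it ((z of cart_p_tip in the frame of gauge below 0.026 m and x of cart_p_tip in the frame of gauge between -0.018 and 0.1 m and y of cart_p_tip in the frame of gauge between -0.025 and 0.025 m) or (z of cart_q_tip in the frame of gauge below 0.026 m and x of cart_q_tip in the frame of gauge between 0.018 and 0.1 m and y of cart_q_tip in the frame of gauge between -0.025 and 0.025 m) or (z of cart_r_tip in the frame of gauge below 0.026 m and x of cart_r_tip in the frame of gauge between 0.054 and 0.1 m and y of cart_r_tip in the frame of gauge between -0.025 and 0.025 m)).
It fails at once if a cartridge presses on the gauge with more than 40 N (contact force between any of cart_p, cart_q, cart_r and gauge above 40 N).
It fails at once if a spare cartridge is moved as well (more than 30 mm) (distance of each of cart_p, cart_q from where it was at the start of the episode above 0.03 m or distance of each of cart_q, cart_r from where it was at the start of the episode above 0.03 m or distance of each of cart_p, cart_r from where it was at the start of the episode above 0.03 m).
It fails at once if a bystander is pushed more than 20 mm or tipped (distance of any of elbow, shower_head, wrench, tape, cleaner, cup from where it was at the start of the episode above 0.02 m or angle between any of elbow, shower_head, wrench, tape, cleaner, cup's own z axis and vertical above 0.3 rad).
It also fails if it takes over 48 s, if anything falls off the work surface, if the arm or the gripper's body presses on something with over 40 N, if the wrist force passes 120 N, or if a joint passes its speed limit or range.

ROBOT

A 7-joint arm with a two-finger parallel gripper is mounted at the origin on the work surface. World frame = base frame: x ahead of the robot, y to its left, z up, the work surface at z = 0. Lengths are in mm, angles in degrees, forces in N, time in s.
With the tool pointing down it reaches from about 425 to 875 mm from the base axis. Payload 8.4 kg.
Tool frame: the origin (TCP) lies at the very end of the fingers, on their centre line; the grasp point (between the pads) lies 19 mm behind it; z points along the fingers, y is the line along which they close (so a half turn about z gives the same grasp; the last joint's range is limited). The gripper opens to 85 mm and grips with 20 to 120 N. Pads are 22 mm wide; open, the fingers measure 114 mm over their backs; the gripper's body (76 mm by 85 mm) begins 54 mm behind the grasp point. The pads swing forward as they close: fully open they stand 13 mm farther back than shut.
Start: joints at [-70.027, 19.091, 2.286, 83.961, -0.768, 76.965, -3.352], TCP at [281.436, 585.882, 231.308] pointing down, gripper open.
Joint ranges: [-147.57, 147.57], [-21.85, 119.76], [-74.77, 79.35], [14.55, 137.4], [-85.83, 265.84], [4.83, 119.75], [-152.11, 152.11]. Speed limits (degrees/s): [127.2, 127.2, 159.86, 159.86, 180, 180, 180].

INTERFACE

Orientations are given as a 3x3 rotation matrix whose columns are the frame's x, y, z axes.
In Python, from station import state, read_camera, calibration, hand_in, look_for, masks_of gives the robot as it stands.
- The arm moves only by the shell command python3 -m handwheel 'ROWS' [FORCE]. ROWS is JSON, one flat list of numbers, 7 for each row, row after row: the turn, a rotation vector about the tool's x, y, z in degrees, then the shift along the tool's x, y, z in mm, then the opening, from -1 (shut) to 1 (fully open). A call has 1 to 8 rows; each row is the pose to reach, as a shift and turn from the pose commanded when the call began, along the tool's axes at that moment; what a row does not reach only later rows make up. A row lasts 1/8 s, in which the tool goes at most 62.5 mm and 10.7 degrees, less where a joint would pass 70% of its speed; a pose out of reach is approached as far as the arm can. A call with a gripper value outside its range is refused whole. The fingers move at their own pace and stop on an object; FORCE is the grip in N (left out, the last holds). Time passes only in rows, so rows that repeat a pose let the fingers close. It gives the time, the measured TCP pose, the force, the opening and the grip force at its end, in the units of the state.
- state(): the state, without advancing time (a new reading comes with each control period).
- read_camera(name): name is "scene" or "top" or "wrist"; returns the picture (384x512x3 uint8, blue, green, red); there is no depth.
- calibration(name): a dict with "camera_matrix" (3x3 intrinsics, pixels), "distortion" ([k1, k2, p1, p2, k3] as OpenCV has them; the pictures are not rectified), "rvec" (rotation vector, rad) and "tvec" (3), from world to camera coordinates, as OpenCV has them; the wrist camera has in their place "tool_from_camera" (4x4, takes a point from camera to tool coordinates, whose origin is the TCP and whose axes are the flange's). Camera axes: x right, y down, z forward; pixel columns grow to the right and rows downward; lengths in mm; the calibration is good to about 2 mm. A picture is of the moment at which its call begins: read the wrist's pose just before it. calibration takes no time and is no camera call.
- hand_in(): hands the job in; it is judged then, once.
Trained networks look in the newest picture that a camera, given by its name, has taken for a name from the list of things; names that differ only in an ending like _2 or _b are one class to them, and where a whole thing is asked for, a point or a joint stands for the part that bears it (a point fixed in the world has none). Each returns a list of dicts, best first, with "score" (0 to 1); they miss things now and then, are a little off and sometimes report something else, mostly with a low value. They report only what shows in the picture. A call takes as long as a camera call.
- look_for(camera, query): "xyz" ([x, y, z] in mm, in world coordinates, good to about 4 mm: the middle of the surface that is visible of it).
- masks_of(camera, query): "pixels" (384x512 bool, what is visible of it).
The state is a dict: "time": time; "joint_positions": joint angles; "joint_vel": joint speeds; "joint_efforts": joint torques, N m; "tool_pos": TCP position; "orientation": TCP orientation; "wrist_force": force on the tool from outside, world axes, zero at the start; "moment": the same for the moment, N m; "grip_width": opening from 0.0 (shut) to 1.0 (fully open); "grasp_force": force on a finger pad.
Only numpy, scipy, OpenCV 4.12 (cv2) and the standard library are available. Lean on these libraries where they do the work, as an engineer would, in place of code of your own. Each camera call takes 0.05 s, during which the arm holds its last target. There are 200 camera calls.

## Working session

There is one attempt and no reset: what is moved stays moved. The work goes in short steps, Python scripts to look and compute and a shell command to move; the robot and the scene stay as the last step left them, time stands still between calls to the robot, and variables do not carry over. Pictures are saved under pics/ and viewed, at most 10 in all, crops included, and the job is handed in when it is done.

```bash
mkdir -p pics
python3 - <<'E'
from station import *
import cv2,numpy as np
s=state();print(s['time'],s['tool_pos'],np.round(s['orientation'],3).tolist(),s['grip_width'],s['wrist_force'])
for c in ['scene','top']:
    im=read_camera(c);cv2.imwrite(f'pics/{c}0.png',im)
    k=calibration(c);print(c,{a:np.round(b,3).tolist() for a,b in k.items()})
    for q in ['gauge','cart_p','collar_top','rack']:
        print(c,q,[(np.round(d['xyz']).tolist(),round(d['score'],2)) for d in look_for(c,q)[:4]])
E
```

```text
0.0 [281.23754321 585.48835683 230.39862804] [[-0.901, 0.433, -0.001], [0.433, 0.901, -0.002], [-0.0, -0.002, -1.0]] 1.0018019909674705 [ 0.16554894 -0.15966976  0.57412438]
scene {'camera_matrix': [[453.067, 0.0, 260.951], [0.0, 453.067, 191.011], [0.0, 0.0, 1.0]], 'distortion': [0.021, 0.0, 0.0, 0.0, 0.0], 'rvec': [1.961, 0.898, -0.505], 'tvec': [-375.008, -167.075, 1503.093]}
scene gauge [([574.0, 72.0, 33.0], 0.74), ([636.0, -166.0, 55.0], 0.27)]
scene cart_p [([636.0, -162.0, 58.0], 0.84), ([444.0, -204.0, 49.0], 0.72), ([640.0, -236.0, 55.0], 0.7)]
scene collar_top [([450.0, -209.0, 17.0], 0.73), ([637.0, -236.0, 53.0], 0.52), ([572.0, 75.0, 31.0], 0.22)]
scene rack [([658.0, -209.0, 29.0], 0.98)]
top {'camera_matrix': [[491.446, 0.0, 261.094], [0.0, 491.446, 187.648], [0.0, 0.0, 1.0]], 'distortion': [-0.126, 0.0, 0.0, 0.0, 0.0], 'rvec': [2.066, -2.154, 0.231], 'tvec': [17.632, 582.65, 1466.543]}
top gauge [([551.0, 93.0, 31.0], 0.69)]
top cart_p [([431.0, -192.0, 74.0], 0.67), ([624.0, -161.0, 71.0], 0.41)]
top collar_top [([430.0, -190.0, 30.0], 0.47)]
top rack [([624.0, -194.0, 30.0], 0.85)]
```

View pics/scene0.png

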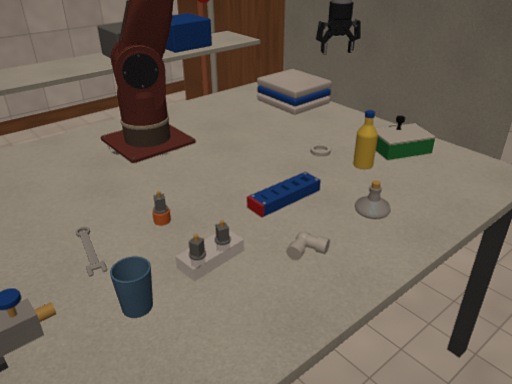

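View pics/top0.png

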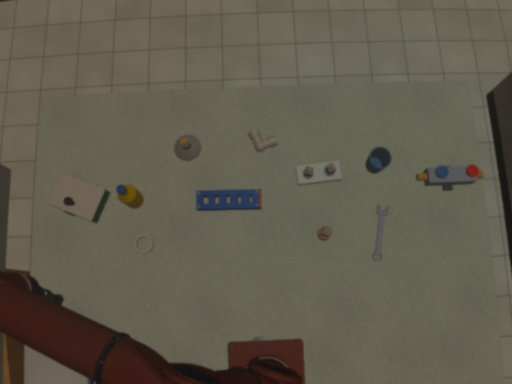

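The scene view shows the red cap at px (258,205) and the collar with its cartridge at (161,208). In the top view the gauge spans columns 197–262 around row 200, with red at the right (-y). The collar is at (325,233) and the rack at (318,172).

```bash
cat > h.py <<'E'
from station import *
import cv2,numpy as np
def cam(c,s=None):
    k=calibration(c);K=np.array(k['camera_matrix']);D=np.array(k['distortion'])
    if 'rvec' in k:
        R=cv2.Rodrigues(np.array(k['rvec'],float))[0];t=np.array(k['tvec'],float).ravel()
        return K,D,R,t
    T=np.eye(4);T[:3,:3]=s['orientation'];T[:3,3]=s['tool_pos']
    W=np.linalg.inv(T@np.array(k['tool_from_camera']));return K,D,W[:3,:3],W[:3,3]
def toplane(px,z,C):
    K,D,R,t=C
    n=cv2.undistortPoints(np.array(px,float).reshape(-1,1,2),K,D).reshape(-1,2)
    d=np.c_[n,np.ones(len(n))]@R;o=-R.T@t
    return o+d*((z-o[2])/d[:,2])[:,None]
def proj(P,C):
    K,D,R,t=C
    return cv2.projectPoints(np.array(P,float).reshape(-1,3),cv2.Rodrigues(R)[0],t,K,D)[0].reshape(-1,2)
def go(target,yaw_y=None,s=None):
    "shift in tool axes, and turn about tool z to bring tool y to world yaw yaw_y (mod 180)"
    s=s or state();R=np.array(s['orientation']);d=R.T@(np.array(target)-s['tool_pos'])
    out=[np.round(d,1).tolist()]
    if yaw_y is not None:
        a=np.degrees(np.arctan2(R[1,1],R[0,1]));out.append(round(-((yaw_y-a+90)%180-90),1))
    return out
E
python3 - <<'E'
from h import *
for c in ['top','scene']:
    C=cam(c);print(c,'cam at',-C[2].T@C[3]);read_camera(c)
    for q,z in [('gauge',34),('rack',32),('collar_top',32)]:
        m=masks_of(c,q)
        for d in m[:1]:
            ys,xs=np.nonzero(d['pixels']);r=cv2.minAreaRect(toplane(np.c_[xs,ys],z,C)[:,:2].astype(np.float32))
            print(c,q,d['score'],len(xs),r)
print(np.round(calibration('wrist')['tool_from_camera'],2),np.round(calibration('wrist')['camera_matrix'],0))
print(go([440,-200,200],0))
E
```

```text
top cam at [ 258.38010598    6.91725158 1556.83430344]
top gauge 0.46 81 ((642.04931640625, -227.7200469970703), (27.260467529296875, 35.38794708251953), 42.454322814941406)
top rack 0.88 649 ((630.8427124023438, -190.06716918945312), (66.85877990722656, 144.01837158203125), 5.030641555786133)
top collar_top 0.58 12 ((422.3656311035156, -183.3030242919922), (19.84343147277832, 5.915763854980469), 48.3356819152832)
scene cam at [1283.17850924 -613.78121554  636.04900071]
scene gauge 0.67 1622 ((576.0592651367188, 76.0829086303711), (95.81260681152344, 230.4674072265625), 0.14224590361118317)
scene rack 0.57 1482 ((649.0664672851562, -205.36631774902344), (89.4450454711914, 158.166748046875), 4.731886863708496)
scene collar_top 0.67 180 ((471.470703125, -219.59410095214844), (37.09842300415039, 52.30379867553711), 60.70391082763672)
[[   0.     -0.96   -0.28   72.06]
 [   1.      0.      0.     -0.9 ]
 [  -0.     -0.28    0.96 -142.23]
 [   0.      0.      0.      1.  ]] [[285.   0. 258.]
 [  0. 285. 193.]
 [  0.   0.   1.]]
[[-483.2, -639.7, 31.3], np.float64(64.3)]
```

```bash
python3 -m handwheel '[0,0,64,-468,-330,-50,1, 0,0,64,-468,-330,-50,1, 0,0,64,-468,-330,-50,1, 0,0,64,-468,-330,-50,1, 0,0,64,-468,-330,-50,1, 0,0,64,-468,-330,-50,1, 0,0,64,-468,-330,-50,1, 0,0,64,-468,-330,-50,1]'
python3 - <<'E'
from h import *
s=state();im=read_camera('wrist');cv2.imwrite('pics/w1.png',im)
print(s['tool_pos'],np.round(s['orientation'],3).tolist())
C=cam('wrist',s)
for q in ['gauge','cart_p','collar_top']:
    print(q,[(np.round(d['xyz']).tolist(),round(d['score'],2)) for d in look_for('wrist',q)[:4]])
print('top own collar',toplane([[325,233]],75,cam('top')),toplane([[229,200]],34,cam('top')))
E
```

```text
time: 1.9
tool_pos: [524.8, 149.1, 275.4]
orientation: [[-0.006, 1.0, 0.001], [1.0, 0.006, 0.001], [0.001, 0.001, -1.0]]
wrist_force: [0.5, 1.0, -0.5]
grip_width: 0.998
grasp_force: 0.0
[524.78061235 149.05741987 275.37958642] [[-0.006, 1.0, 0.001], [1.0, 0.006, 0.001], [0.001, 0.001, -1.0]]
gauge [([553.0, 102.0, 37.0], 0.77)]
cart_p []
collar_top []
top own collar [[ 431.43742532 -194.32892901   75.        ]] [[553.42803221  96.07413587  34.        ]]
```

View pics/w1.png

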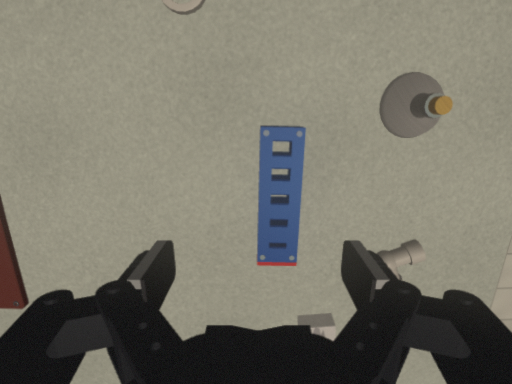

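The wrist view shows the gauge upright in the frame, columns 258–304, with the red cap at the bottom (278,264). The slots run from (278,245) up to (282,147).

```bash
cat >> h.py <<'E'
def gauge(im,C,z=34):
    hsv=cv2.cvtColor(im,cv2.COLOR_BGR2HSV)
    b=cv2.inRange(hsv,(100,150,90),(125,255,255))
    n,l,st,ce=cv2.connectedComponentsWithStats(b);i=1+np.argmax(st[1:,4]);m=(l==i).astype(np.uint8)
    cs,h=cv2.findContours(m,cv2.RETR_CCOMP,cv2.CHAIN_APPROX_NONE)
    r=cv2.minAreaRect(toplane(max(cs,key=len).reshape(-1,2),z,C)[:,:2].astype(np.float32))
    out=[]
    for c,hh in zip(cs,h[0]):
        if hh[3]>=0 and cv2.contourArea(c)>8:
            w=cv2.minAreaRect(toplane(c.reshape(-1,2),z,C)[:,:2].astype(np.float32));out.append((np.round(w[0],1).tolist(),np.round(w[1],1).tolist()))
    return r,sorted(out,key=lambda o:o[0][1])
E
python3 - <<'E'
from h import *
im=cv2.imread('pics/w1.png');s=state();C=cam('wrist',s)
print(im[180,262],im[200,280],im[200,298]);r,o=gauge(im,C);print(r);[print(a) for a in o]
s=state();print(go([434,-150,170]))
E
```

```text
[130  89  69] [64 50 43] [134  95  73]Traceback (most recent call last):
  File "<stdin>", line 3, in <module>
  File "h.py", line 28, in gauge
    n,l,st,ce=cv2.connectedComponentsWithStats(b);i=1+np.argmax(st[1:,4]);m=(l==i).astype(np.uint8)
                                                      ~~~~~~~~~^^^^^^^^^^
    return _wrapfunc(a, 'argmax', axis=axis, out=out, **kwds)
    return bound(*args, **kwds)
ValueError: attempt to get argmax of an empty sequence
```

```bash
sed -i 's/(100,150,90)/(100,80,95)/' h.py
python3 - <<'E'
from h import *
im=cv2.imread('pics/w1.png');s=state();C=cam('wrist',s)
r,o=gauge(im,C);print(r);[print(a) for a in o]
hsv=cv2.cvtColor(im,cv2.COLOR_BGR2HSV);print(hsv[120:150:3,282].tolist(),hsv[240:270:3,278].tolist())
print(go([434,-150,170]))
E
```

```text
((555.2859497070312, 99.17855834960938), (199.10960388183594, 58.79670333862305), 88.94650268554688)
([575.2, 6.1], [10.0, 10.5])
([531.7, 7.3], [10.5, 9.0])
([553.6, 26.9], [26.9, 9.9])
([554.9, 62.9], [27.6, 14.0])
([554.7, 99.4], [28.5, 16.3])
([555.7, 134.7], [28.8, 19.7])
([556.3, 170.5], [28.5, 21.5])
([578.7, 190.2], [10.1, 9.5])
([535.2, 190.9], [10.2, 10.3])
[[24, 34, 149], [24, 35, 147], [106, 35, 94], [109, 117, 131], [109, 119, 131], [109, 118, 132], [109, 117, 133], [106, 25, 114], [25, 33, 147], [25, 33, 148]] [[110, 128, 126], [111, 100, 79], [111, 92, 72], [110, 128, 120], [110, 129, 123], [110, 131, 121], [110, 134, 122], [116, 98, 117], [1, 168, 162], [26, 36, 147]]
[[-299.3, -91.5, 104.9]]
```

```bash
python3 -m handwheel '[0,0,0,-314,-93,95,1, 0,0,0,-314,-93,95,1, 0,0,0,-314,-93,95,1, 0,0,0,-314,-93,95,1, 0,0,0,-314,-93,95,1, 0,0,0,-314,-93,95,1, 0,0,0,-314,-93,95,1]'
python3 - <<'E'
from h import *
s=state();im=read_camera('wrist');cv2.imwrite('pics/w2.png',cv2.resize(im[120:370,150:400],(800,800))[:600])
cv2.imwrite('pics/w2full.png',im);C=cam('wrist',s);np.save('w2C.npy',np.array([s['tool_pos'],*s['orientation']]))
print(s['tool_pos'],proj([[434,-194,32],[434,-194,83]],C))
E
```

```text
time: 2.98
tool_pos: [432.2, -164.2, 179.4]
orientation: [[-0.004, 1.0, -0.001], [1.0, 0.004, 0.0], [0.0, -0.001, -1.0]]
wrist_force: [-0.2, 0.8, 0.2]
grip_width: 0.999
grasp_force: 0.0
[ 432.19501877 -164.17802827  179.39676461] [[259.6195468  206.71277265]
 [259.97001398 225.287199  ]]
```

View pics/w2full.png

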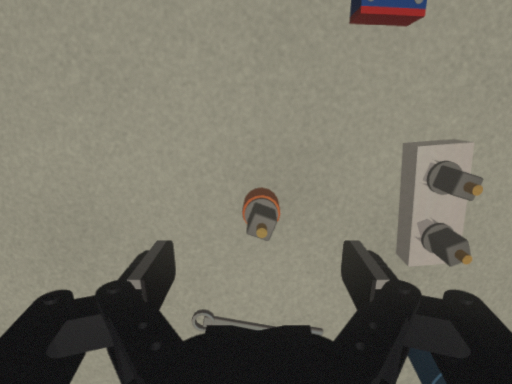

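The collar sits at about (262,208), with the cartridge's body top around (262,228) and its spindle at (262,232). I'll zoom in for the yaw.

Run:
```python
import cv2
im=cv2.imread('pics/w2full.png');cv2.imwrite('pics/w2z.png',cv2.resize(im[180:250,230:300],(600,600),interpolation=cv2.INTER_CUBIC))
```

```text
(no output)
```

View pics/w2z.png

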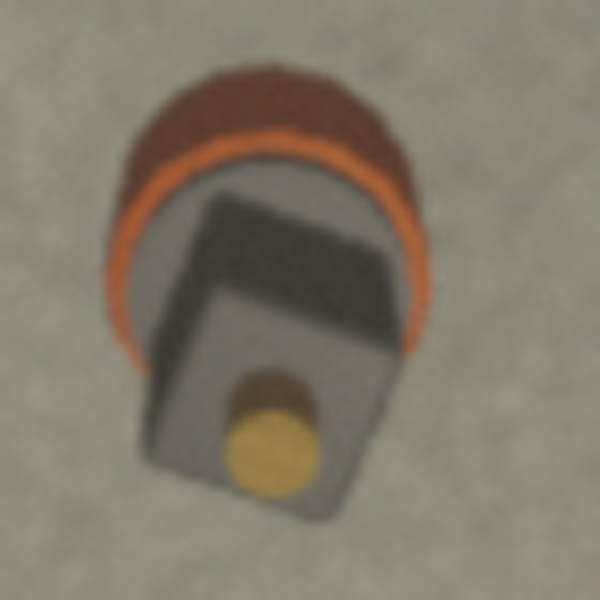

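The crop shows the body top's corners at (212,287), (405,350), (330,522) and (145,462), and the spindle top at (272,452).

Run:
```python
from h import *
s=state();C=cam('wrist',s);f=70/600
P=np.array([[212,287],[405,350],[330,522],[145,462],[272,452]])*f+[230-.45,180-.45]
q=toplane(P[:4],71,C)[:,:2];print(q,q.mean(0),[np.linalg.norm(q[i]-q[(i+1)%4]) for i in range(4)])
for i in range(4):
    d=q[(i+1)%4]-q[i];print(np.degrees(np.arctan2(d[1],d[0]))%90)
t=toplane(P[4:],83,C);print(t)
c=[*((q.mean(0)+t[0,:2])/2),42];print(c)
for a in (-20,-15,70,75):print(a,go(c,a))
```

```text
[[ 429.60763754 -185.43382614]
 [ 450.94150746 -192.69810852]
 [ 443.030026   -213.60819641]
 [ 422.17980906 -206.36852472]] [ 436.43974501 -199.52716395] [np.float64(22.53672123200917), np.float64(22.3567286150382), np.float64(22.071347779190265), np.float64(22.213379760000638)]
71.19605147204054
69.27550464176652
70.85183059283773
70.46483502775392
[[ 436.18339098 -199.62847224   83.        ]]
[np.float64(436.31156799915567), np.float64(-199.57781809443426), 42]
-20 [[-36.9, 3.1, 137.7], np.float64(20.4)]
-15 [[-36.9, 3.1, 137.7], np.float64(15.4)]
70 [[-36.9, 3.1, 137.7], np.float64(-69.6)]
75 [[-36.9, 3.1, 137.7], np.float64(-74.6)]
```

```bash
python3 -m handwheel '[0,0,20,-36.9,3.1,40,1, 0,0,20,-36.9,3.1,80,1, 0,0,20,-36.9,3.1,110,1, 0,0,20,-36.9,3.1,125,1, 0,0,20,-36.9,3.1,135,1, 0,0,20,-36.9,3.1,140,1, 0,0,20,-36.9,3.1,140,1]' 40;  python3 -m handwheel '[0,0,0,0,0,0,-1, 0,0,0,0,0,0,-1, 0,0,0,0,0,0,-1, 0,0,0,0,0,0,-1, 0,0,0,0,0,0,-1, 0,0,0,0,0,0,-1, 0,0,0,0,0,0,-1]' 40
```

```text
time: 3.9
tool_pos: [436.7, -200.5, 40.2]
orientation: [[0.336, 0.942, 0.001], [0.942, -0.336, 0.0], [0.0, 0.001, -1.0]]
wrist_force: [0.5, 0.9, -0.1]
grip_width: 1.001
grasp_force: 0.0
time: 4.78
tool_pos: [436.5, -200.6, 40.1]
orientation: [[0.336, 0.942, 0.0], [0.942, -0.336, 0.0], [0.0, 0.0, -1.0]]
wrist_force: [-0.5, 0.6, 5.7]
grip_width: 0.278
grasp_force: 39.4
```

```bash
python3 -m handwheel '[0,0,0,0,0,-15,-1, 0,0,0,0,0,-40,-1, 0,0,0,0,0,-80,-1, 0,0,0,10,25,-130,-1, 0,0,0,25,65,-180,-1, 0,0,0,40,110,-240,-1, 0,0,0,55,154,-300,-1, 0,0,0,55,154,-310,-1]'
python3 - <<'E'
from h import *
s=state();im=read_camera('scene');C=cam('scene')
print(s['tool_pos'],s['grip_width'],s['grasp_force'],s['wrist_force'])
p=proj([s['tool_pos']],C)[0];print(p);x,y=p.astype(int);cv2.imwrite('pics/s1full.png',im)
cv2.imwrite('pics/s1.png',cv2.resize(im[y-30:y+45,x-50:x+50],(800,600),interpolation=cv2.INTER_CUBIC))
E
```

```text
time: 5.78
tool_pos: [601.4, -200.0, 352.4]
orientation: [[0.335, 0.942, 0.001], [0.942, -0.335, -0.002], [-0.001, 0.002, -1.0]]
wrist_force: [-0.2, -0.5, -0.5]
grip_width: 0.274
grasp_force: 39.5
[ 601.35530189 -199.97726157  352.42730559] 0.2738472679092025 39.46359872817993 [-0.21875767 -0.45575614 -0.53991216]
[187.40415879  99.73438449]
```

View pics/s1.png

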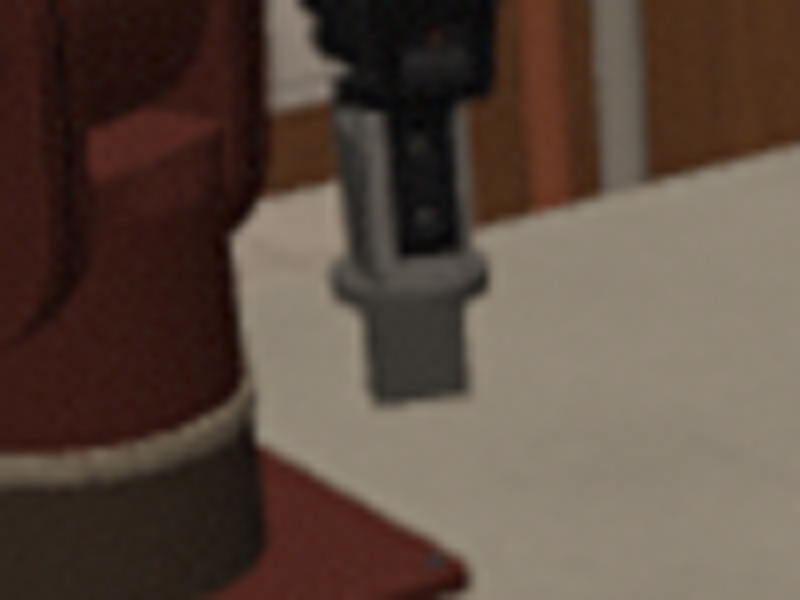

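The tongue under the flange is about 98/8 = 12 px wide, roughly 23 mm. That is its wide face, so the thickness lies along tool y. Tool y therefore has to line up with the gauge's x axis (yaw -91°).

```bash
python3 -m handwheel '[0,0,10,30,-18,30,-1, 0,0,20,60,-36,60,-1, 0,0,30,90,-54,95,-1, 0,0,40,120,-72,130,-1, 0,0,50,150,-90,165,-1, 0,0,60,180,-108,200,-1, 0,0,70,205,-122,222,-1, 0,0,71.5,210,-125,227,-1]'; python3 -m handwheel '[0,0,0,0,0,0,-1, 0,0,0,0,0,0,-1]'
python3 - <<'E'
from h import *
s=state();im=read_camera('wrist');cv2.imwrite('pics/w3.png',im);C=cam('wrist',s)
R=np.array(s['orientation']);print(s['tool_pos'],np.degrees(np.arctan2(R[1,1],R[0,1])),s['joint_positions'][6],s['wrist_force'])
r,o=gauge(im,C);print(r);[print(a) for a in o]
E
```

```text
time: 6.82
tool_pos: [551.4, 41.3, 121.9]
orientation: [[1.0, -0.018, -0.002], [-0.018, -1.0, -0.0], [-0.002, 0.0, -1.0]]
wrist_force: [-0.3, -1.1, -0.7]
grip_width: 0.274
grasp_force: 39.4
time: 7.08
tool_pos: [553.5, 37.7, 124.0]
orientation: [[1.0, -0.02, 0.002], [-0.02, -1.0, 0.0], [0.002, -0.0, -1.0]]
wrist_force: [-0.4, -0.3, -0.7]
grip_width: 0.269
grasp_force: 39.4
[553.47624352  37.71778423 123.99235325] -91.1501276499078 -83.83033450211394 [-0.42133945 -0.27573646 -0.67955493]
((556.2048950195312, 97.99876403808594), (198.69847106933594, 59.9830207824707), 89.05615997314453)
([576.1, 5.8], [9.1, 9.4])
([532.2, 6.5], [9.3, 8.8])
([555.3, 26.1], [7.6, 26.7])
([555.5, 61.4], [10.3, 26.0])
([555.7, 96.9], [13.7, 26.9])
([556.4, 132.7], [16.6, 26.9])
([556.6, 168.3], [19.4, 26.2])
([579.1, 189.6], [9.6, 9.4])
([534.7, 190.2], [9.1, 10.2])
```

View pics/w3.png

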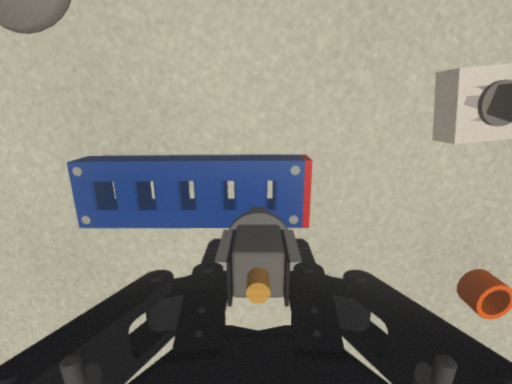

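The gauge spans columns 72–312 with the red cap at the right. Slot0 is at (270,195) and slot1 at (231,195). The held cartridge's spindle top is at (258,292).

Run:
```python
from h import *
s=state();C=cam('wrist',s);im=cv2.imread('pics/w3.png');hsv=cv2.cvtColor(im,cv2.COLOR_BGR2HSV)
m=cv2.inRange(hsv,(10,110,120),(30,255,255))[270:310,240:280];ys,xs=np.nonzero(m)
(cx,cy),r=cv2.minEnclosingCircle(np.c_[xs,ys].astype(np.float32));p=[cx+240,cy+270];print(p,r)
print(toplane([p],s['tool_pos'][2]+43,C),s['tool_pos'])
for a in [(555,26.4,76)]:print(go(a,-91.1))
```

```text
[258.1612911224365, 288.6774196624756] 13.957446098327637
[[555.13535125  36.75373012 166.89786829]] [553.45119374  37.77496094 123.89786829]
[[1.7, 11.4, 47.9], np.float64(-0.1)]
```

```bash
python3 -m handwheel '[0,0,0,0.4,10.8,20,-1, 0,0,0,0.4,10.8,40,-1, 0,0,0,0.4,10.8,50,-1, 0,0,0,0.4,10.8,52,-1, 0,0,0,0.4,10.8,53,-1, 0,0,0,0.4,10.8,53,-1]';python3 -m handwheel '[0,0,0,0,0,1,-1, 0,0,0,0,0,2,-1, 0,0,0,0,0,3,-1, 0,0,0,0,0,3,-1]'
```

```text
time: 7.88
tool_pos: [553.2, 28.6, 70.2]
orientation: [[1.0, -0.02, 0.001], [-0.02, -1.0, 0.0], [0.001, -0.0, -1.0]]
wrist_force: [0.1, 0.2, -0.3]
grip_width: 0.275
grasp_force: 39.4
time: 8.38
tool_pos: [553.3, 28.5, 67.9]
orientation: [[1.0, -0.02, 0.0], [-0.02, -1.0, 0.001], [0.0, -0.001, -1.0]]
wrist_force: [-4.8, 0.8, 12.8]
grip_width: 0.276
grasp_force: 41.5
```

```bash
python3 -m handwheel '[0,0,0,0,0,-5,-1, 0,0,0,0,0,-10,-1, 0,0,0,0.5,-18,-10,-1, 0,0,0,0.7,-34.5,-10,-1, 0,0,0,0.7,-34.5,-8,-1, 0,0,0,0.7,-34.5,-5,-1, 0,0,0,0.7,-34.5,-4,-1, 0,0,0,0.7,-34.5,-4,-1]';python3 -m handwheel '[0,0,0,0,0,1,-1, 0,0,0,0,0,2,-1, 0,0,0,0,0,3,-1, 0,0,0,0,0,4,-1, 0,0,0,0,0,4,-1]'
```

```text
time: 9.38
tool_pos: [554.2, 62.3, 70.7]
orientation: [[1.0, -0.021, -0.0], [-0.021, -1.0, -0.0], [-0.0, 0.0, -1.0]]
wrist_force: [-0.3, -1.2, 0.2]
grip_width: 0.277
grasp_force: 39.4
time: 10.0
tool_pos: [554.3, 62.9, 66.8]
orientation: [[1.0, -0.02, -0.0], [-0.02, -1.0, -0.0], [-0.0, 0.0, -1.0]]
wrist_force: [-0.0, 0.2, -0.0]
grip_width: 0.274
grasp_force: 39.5
```

```bash
python3 -m handwheel '[0,0,0,0,0,1,-1, 0,0,0,0,0,2,-1, 0,0,0,0,0,2,-1]'
```

```text
time: 10.38
tool_pos: [554.8, 62.9, 66.1]
orientation: [[1.0, -0.02, 0.0], [-0.02, -1.0, 0.001], [0.0, -0.001, -1.0]]
wrist_force: [-4.8, 0.4, 16.9]
grip_width: 0.275
grasp_force: 41.9
```

```bash
python3 -m handwheel '[0,0,0,0,1,-2,-1, 0,0,0,0,1,-1,-1, 0,0,0,0,1,0,-1, 0,0,0,0,1,0,-1]'; python3 -m handwheel '[0,0,0,0,-2,-2,-1, 0,0,0,0,-2,-1,-1, 0,0,0,0,-2,0,-1, 0,0,0,0,-2,0,-1]'
```

```text
time: 10.88
tool_pos: [555.1, 62.6, 66.1]
orientation: [[1.0, -0.02, 0.001], [-0.02, -1.0, 0.002], [0.001, -0.002, -1.0]]
wrist_force: [-4.5, 2.7, 17.0]
grip_width: 0.28
grasp_force: 42.0
time: 11.38
tool_pos: [555.1, 63.1, 66.1]
orientation: [[1.0, -0.021, 0.001], [-0.021, -1.0, -0.0], [0.001, 0.0, -1.0]]
wrist_force: [-5.8, -1.8, 20.1]
grip_width: 0.278
grasp_force: 42.4
```

```bash
python3 -m handwheel '[0,0,0,0,1,-5,-1, 0,0,0,0,1,-12,-1, 0,0,0,0,-18,-12,-1, 0,0,0,0,-35,-12,-1, 0,0,0,0,-35,-10,-1, 0,0,0,0,-35,-6,-1, 0,0,0,0,-35,-4,-1, 0,0,0,0,-35,-4,-1]';python3 -m handwheel '[0,0,0,0,0,1,-1, 0,0,0,0,0,2,-1, 0,0,0,0,0,3,-1, 0,0,0,0,0,4,-1, 0,0,0,0,0,5,-1, 0,0,0,0,0,5,-1]'
```

```text
time: 12.38
tool_pos: [554.9, 98.3, 68.6]
orientation: [[1.0, -0.021, -0.0], [-0.021, -1.0, -0.0], [-0.0, 0.0, -1.0]]
wrist_force: [-0.2, 0.2, 0.1]
grip_width: 0.277
grasp_force: 39.4
time: 13.12
tool_pos: [555.0, 98.9, 63.7]
orientation: [[1.0, -0.02, -0.0], [-0.02, -1.0, -0.0], [-0.0, 0.0, -1.0]]
wrist_force: [0.2, -0.3, -0.8]
grip_width: 0.274
grasp_force: 39.4
```

```bash
python3 -m handwheel '[0,0,0,0,1,0,-1, 0,0,0,0,1.8,0,-1, 0,0,0,0,1.8,0,-1]'; python3 -m handwheel '[0,0,0,0,-2,0,-1, 0,0,0,0,-3.6,0,-1, 0,0,0,0,-3.6,0,-1]'
```

```text
time: 13.5
tool_pos: [555.0, 97.9, 63.8]
orientation: [[1.0, -0.02, 0.0], [-0.02, -1.0, 0.001], [0.0, -0.001, -1.0]]
wrist_force: [0.5, 4.0, -0.8]
grip_width: 0.276
grasp_force: 39.4
time: 13.88
tool_pos: [555.1, 99.8, 63.8]
orientation: [[1.0, -0.021, -0.0], [-0.021, -1.0, -0.001], [-0.0, 0.001, -1.0]]
wrist_force: [-0.6, -3.0, 0.4]
grip_width: 0.273
grasp_force: 39.9
```

The tongue has only about ±0.8 mm of play in slot2, with forces of opposite sign at the two ends. That makes it the 10.5 mm cartridge in the 12 mm slot, so I'll lower it home.

```bash
python3 -m handwheel '[0,0,0,0,1.8,0,-1, 0,0,0,0,1.8,4,-1, 0,0,0,0,1.8,9,-1, 0,0,0,0,1.8,14,-1, 0,0,0,0,1.8,18,-1, 0,0,0,0,1.8,20,-1, 0,0,0,0,1.8,20,-1]'; python3 -m handwheel '[0,0,0,0,0,1,-1, 0,0,0,0,0,1.7,-1, 0,0,0,0,0,1.7,-1]'
```

```text
time: 14.75
tool_pos: [555.0, 98.9, 43.7]
orientation: [[1.0, -0.02, -0.0], [-0.02, -1.0, -0.0], [-0.0, 0.0, -1.0]]
wrist_force: [-0.2, -0.4, -0.5]
grip_width: 0.27
grasp_force: 39.8
time: 15.12
tool_pos: [555.1, 98.9, 42.2]
orientation: [[1.0, -0.02, 0.0], [-0.02, -1.0, 0.0], [0.0, -0.0, -1.0]]
wrist_force: [-0.0, 0.3, 0.7]
grip_width: 0.277
grasp_force: 39.9
```

```bash
python3 -m handwheel '[0,0,0,0,0,0.5,-1, 0,0,0,0,0,0.5,-0.3, 0,0,0,0,0,0.5,-0.2, 0,0,0,0,0,0.5,0, 0,0,0,0,0,0.5,0.3, 0,0,0,0,0,0.5,0.6,0,0,0,0,0,0.5,0.6]'; python3 -m handwheel '[0,0,0,0,0,-15,0.6, 0,0,0,0,0,-40,0.6, 0,0,0,0,0,-80,0.6, 0,0,0,0,0,-120,0.6, 0,0,0,0,0,-120,0.6]'
python3 - <<'E'
from h import *
s=state();im=read_camera('wrist');C=cam('wrist',s);print(s['tool_pos'])
cv2.imwrite('pics/w4.png',im)
E
```

```text
time: 16.0
tool_pos: [555.1, 98.9, 41.6]
orientation: [[1.0, -0.02, -0.0], [-0.02, -1.0, -0.0], [-0.0, 0.0, -1.0]]
wrist_force: [-0.6, 0.6, -0.4]
grip_width: 0.798
grasp_force: 0.0
time: 16.62
tool_pos: [557.0, 98.9, 165.4]
orientation: [[1.0, -0.021, 0.005], [-0.021, -1.0, 0.003], [0.005, -0.003, -1.0]]
wrist_force: [0.4, -0.5, -0.1]
grip_width: 0.802
grasp_force: 0.0
[557.03195733  98.91141032 165.3682922 ]
```

View pics/w4.png

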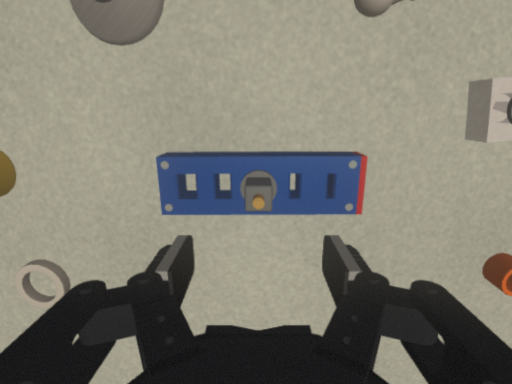

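The cartridge stands upright in the middle slot at (258,187), with its flange flat on the gauge, centred on the slot row, and the gripper clear of it.

```bash
python3 -c "
from station import *
print(hand_in())"
```

```text
the job is handed in; nothing more can be done
None
```

The collar's cartridge turned out to be the 10.5 mm one: slot0 and slot1 both refused it, it is standing fully home in slot2 (12 mm), and the job is handed in, with no verdict returned.

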